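# Lower impression tray from the instrument tub into the sterilizing cassette

### The job

Fetch the lower-jaw impression tray (the open horseshoe with a handle) out of the steel tub and lay it flat and right way up in the middle of the shallow sterilizing cassette, either way round. A plaster spatula lies across the tub above it: first move the spatula away and lay it flat and wholly on the rubber mat, before you move the tray. Set both down gently without dropping them, and leave everything else where it is.

Things in the scene. Friction and masses are not known exactly. Their poses are not given: they have to be found in the camera images.
- lower_tray: TARGET: open horseshoe tray, steel, 112 x 66 mm, 85 g, flat on the tub floor. Origin: underside, where the handle meets the horseshoe, on the symmetry line; z up. Handle: bar 14 wide, 12 high, x = -62 to 0, towards the tub's -x wall; a block stands close on its +y side. Horseshoe: channel 14 wide, outer rim 16 high, x = -3 to +50, middle empty, open to +x. Balances near the origin
- spatula: plaster spatula 200 mm long, lying across both long tub walls above the target, roughly along it. Origin: mid-length of its flat underside; z up. Dark wooden handle 18 wide, 14 high, x = -100 to +10; steel blade 26 wide, 3 thick, from there to x = +100. About 90 g, balances within 20 mm of the origin
- spatula_butt (a point): end of the spatula's handle, on its underside
- spatula_tip (a point): tip of the spatula's blade, on its underside
- tub: open metal tub, fixed, 156 (x) by 352 mm (y) outside, 60 mm high, walls and floor 3 mm; a 10 mm lip outside its long walls. Origin: centre of its underside. Three impression trays lie in it side by side along y, about 102 mm apart, the target in any of the three places
- mat: plain dark rubber mat, fixed, 240 mm (x) by 130 mm (y), 4 mm thick; origin: centre of its underside. It lies to the left or the right of the tub
- cassette: shallow open steel sterilizing cassette, fixed, inside 146 mm (x) by 92 mm (y), walls 24 mm high over all and 3 mm thick, floor 3 mm thick; origin: centre of its underside. A wire bail stands out 16 mm on its -x end. On the other side of the tub from the mat
- upper_tray: bystander in the tub: steel upper-jaw impression tray, same outline and handle as the target but its middle is filled by a palate plate; same origin and axes
- half_tray: bystander in the tub: steel half-arch impression tray, same handle but only one leg (the -y one); same origin and axes
- bur_block: bystander in the tub: steel block 12 (x) by 36 mm (y), 12 mm high, six small brass burs on top (to 20 mm). It stands crosswise beside the target's handle on the +y side, 6 to 13 mm from it: too close for a finger, anywhere from the handle's root to near its end; the rest of the handle has 25 mm free each side. Origin: centre of its underside
- gauge_block: bystander in the tub: plain dark steel block 12 (x) by 36 mm (y), 12 mm high, beside the handle of the upper tray in the same way; origin: centre of its underside
- bowl: bystander: green mixing bowl, 116 mm across, 60 mm high, at the back; origin: centre of its underside
- cast: bystander: plaster jaw cast 55 x 65 x 30 mm, at the back; origin: centre of its underside
- flask: bystander: aluminium denture flask 75 x 90 x 62 mm, at the back; origin: centre of its underside
- jar: bystander: amber jar, 64 mm across, 85 mm high, at the back; origin: centre of its underside

How it is judged:
By the outcome, as a careful person would: the job done as asked, in the order asked, and still so for the second after the job is handed in, with the robot touching nothing.
It also fails if it takes over 62 s, if anything falls off the work surface, if the arm or the gripper's body presses on something with over 40 N, if the wrist force passes 120 N, or if a joint passes its speed limit or range.

### The arm

A 6-joint arm with a two-finger parallel gripper is mounted at the origin on the work surface. World frame = base frame: x ahead of the robot, y to its left, z up, the work surface at z = 0. Lengths are in m, angles in degrees, forces in N, time in s.
With the tool pointing down it reaches from about 0.375 to 0.9 m from the base axis. Payload 3.1 kg.
Tool frame: the origin (TCP) lies between the finger pads; the fingertips stand 11 mm ahead of it and the grasp point (between the pads) lies 8 mm behind it; z points along the fingers, y is the line along which they close (so a half turn about z gives the same grasp; the last joint's range is limited). The gripper opens to 87 mm and grips with 3 to 60 N. Pads are 19 mm wide; open, the fingers measure 117 mm over their backs; the gripper's body (75 mm by 190 mm) begins 51 mm behind the grasp point.
Start: joints at [-80.758, 30.224, 82.088, -0, 67.689, -10.227], TCP at [0.208, -0.589, 0.234] pointing down, gripper open.
Joint ranges: [-176.69, 176.69], [-43.24, 126.21], [12.49, 139.97], [-82, 262], [0, 151.66], [-163.58, 163.58]. Speed limits (degrees/s): [159.86, 159.86, 180, 180, 180, 180].

### API

Orientations are given as a 3x3 rotation matrix whose columns are the frame's x, y, z axes.
In Python, from rig import bot, viewer, workorder, models gives the robot as it stands.
- The arm moves only by the shell command python3 -m jog 'ROWS'. ROWS is JSON, a list of rows, each a list of 7 numbers: the opening, from 0 (shut) to 1 (fully open), then the shift along the tool's x, y, z in m, then the turn, a rotation vector about the tool's x, y, z in degrees. In form: [[claw, x, y, z, ax, ay, az], ...]. A call has 1 to 20 rows; each row is the pose to reach, as a shift and turn from the pose commanded when the call began, along the tool's axes at that moment; what a row does not reach only later rows make up. A row lasts 1/8 s, in which the tool goes at most 62.5 mm and 10.7 degrees, less where a joint would pass 70% of its speed; a pose out of reach is approached as far as the arm can. A call with a gripper value outside its range is refused whole. The fingers move at their own pace and stop on an object; the grip force is fixed at half the most. Time passes only in rows, so rows that repeat a pose let the fingers close. It gives the time, the measured TCP pose, the force, the opening and the grip force at its end, in the units of the state.
- bot.read_state(): the state, without advancing time (a new reading comes with each control period).
- viewer.capture(name): name is "scene" or "top"; returns (picture, depth): 384x512x3 uint8, blue, green, red; 384x512 float32, m along the optical axis (not along the pixel's ray), 0 where there is no reading.
- viewer.camera_info(name): a dict with "fx", "fy", "cx", "cy" (pixels), "world_to_cam" (4x4, takes a point from world to camera coordinates). Camera axes: x right, y down, z forward; pixel columns grow to the right and rows downward; lengths in m; the calibration is good to about 2 mm. A picture is of the moment at which its call begins. camera_info takes no time and is no camera call.
- workorder.hand_in(): hands the job in; it is judged then, once.
Trained networks look in the newest picture that a camera, given by its name, has taken for a name from the list of things; names that differ only in an ending like _2 or _b are one class to them, and where a whole thing is asked for, a point or a joint stands for the part that bears it (a point fixed in the world has none). Each returns a list of dicts, best first, with "p" (0 to 1); they miss things now and then, are a little off and sometimes report something else, mostly with a low value. They report only what shows in the picture. A call takes as long as a camera call.
- models.outline_of(camera, thing): "mask" (384x512 bool, what is visible of it).
- models.tip_of(camera, thing): "xyz" ([x, y, z] in m, in world coordinates, good to about 4 mm: a listed point, or the origin of a listed thing).
The state is a dict: "time_s": time; "joint_positions": joint angles; "qvel": joint speeds; "tau": joint torques, N m; "position": TCP position; "tcp_rot": TCP orientation; "force": force on the tool from outside, world axes, zero at the start; "moment": the same for the moment, N m; "opening": opening from 0.0 (shut) to 1.0 (fully open); "grasp_force": force on a finger pad.
Only numpy, scipy, OpenCV 4.12 (cv2) and the standard library are available. Lean on these libraries where they do the work, as an engineer would, in place of code of your own. Each camera call takes 0.05 s, during which the arm holds its last target. There are 200 camera calls.

## Working session

There is one attempt and no reset: what is moved stays moved. The work goes in short steps, Python scripts to look and compute and a shell command to move; the robot and the scene stay as the last step left them, time stands still between calls to the robot, and variables do not carry over. Pictures are saved under pics/ and viewed, at most 10 in all, crops included, and the job is handed in when it is done.

```bash
mkdir -p pics; ls; cat > h.py <<'E'
import numpy as np, cv2
from rig import bot, viewer, workorder, models
def cloud(cam, depth):
    k=viewer.camera_info(cam); v,u=np.mgrid[0:384,0:512]
    P=np.stack([(u-k['cx'])/k['fx']*depth,(v-k['cy'])/k['fy']*depth,depth,np.ones_like(depth)],-1)
    W=P@np.linalg.inv(np.array(k['world_to_cam'])).T
    W=W[...,:3]; W[depth==0]=np.nan
    return W
def st():
    s=bot.read_state(); print(s['time_s'],np.round(s['position'],4),np.round(s['tcp_rot'],3).tolist(),np.round(s['force'],1),s['opening'],s['grasp_force'],np.round(s['joint_positions'],1)); return s
E
python3 - <<'E'
from h import *
st()
for c in ("top","scene"):
    im,d=viewer.capture(c); cv2.imwrite(f'pics/{c}0.png',im); np.save(f'{c}0.npy',d)
    for t in ["lower_tray","spatula","spatula_butt","spatula_tip","tub","mat","cassette","upper_tray","half_tray","bur_block","gauge_block"]:
        print(c,t,[(round(r['p'],2),np.round(r['xyz'],3).tolist()) for r in models.tip_of(c,t)[:2]])
E
```

```text
pics
0.0 [ 0.2082 -0.5886  0.2326] [[0.943, 0.333, -0.0], [0.333, -0.943, 0.002], [0.0, -0.002, -1.0]] [-0.2  0.1  0.7] 1.0023262584552615 0.0 [-80.8  30.3  82.2  -0.   67.7 -10.2]
top lower_tray [(0.65, [0.54, -0.085, -0.001])]
top spatula [(0.7, [0.531, -0.083, 0.062])]
top spatula_butt [(0.8, [0.438, -0.061, 0.06]), (0.73, [0.566, 0.354, -0.0])]
top spatula_tip [(0.76, [0.63, -0.099, 0.058])]
top tub [(0.71, [0.529, 0.015, -0.002])]
top mat [(0.8, [0.554, -0.331, 0.001])]
top cassette [(0.85, [0.563, 0.355, -0.002])]
top upper_tray [(0.93, [0.536, 0.016, 0.003])]
top half_tray [(0.72, [0.532, 0.013, -0.002]), (0.6, [0.535, 0.115, 0.001])]
top bur_block []
top gauge_block [(0.46, [0.493, 0.051, 0.002])]
scene lower_tray [(0.46, [0.539, -0.087, 0.002])]
scene spatula [(0.7, [0.536, -0.082, 0.063])]
scene spatula_butt [(0.88, [0.44, -0.06, 0.061]), (0.45, [0.539, -0.088, -0.001])]
scene spatula_tip [(0.82, [0.636, -0.104, 0.06])]
scene tub [(0.63, [0.528, 0.016, -0.001])]
scene mat [(0.94, [0.55, -0.334, -0.003])]
scene cassette [(0.94, [0.567, 0.349, 0.0])]
scene upper_tray [(0.66, [0.531, 0.01, 0.004])]
scene half_tray [(0.49, [0.527, 0.111, 0.003])]
scene bur_block [(0.53, [0.514, -0.046, -0.0])]
scene gauge_block [(0.5, [0.77, 0.175, -0.001]), (0.45, [0.492, 0.053, 0.003])]
```

View pics/top0.png

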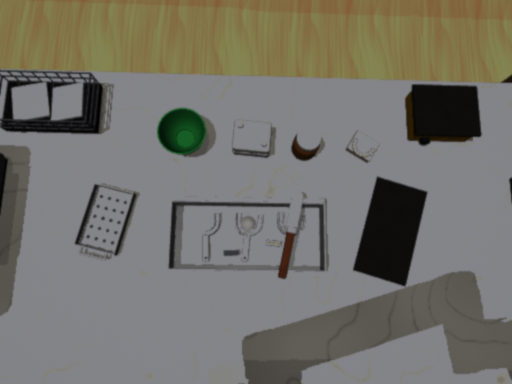

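```bash
python3 - <<'E'
from h import *
W=cloud("top",np.load('top0.npy')); im=cv2.imread('pics/top0.png')
def m(t):
    r=models.outline_of("top",t); return r[0]['mask'] if r else None
viewer.capture("top")
for t in ["spatula","mat","cassette","tub","lower_tray","upper_tray","bur_block"]:
    k=m(t)
    if k is None: print(t,None); continue
    P=W[k]; P=P[~np.isnan(P[:,0])]
    r=cv2.minAreaRect(P[:,:2].astype(np.float32)*1000)
    print(t,k.sum(),np.round(P.min(0),3),np.round(P.max(0),3),np.round(np.median(P,0),3),r)
E
```

```text
spatula 869 [ 0.437 -0.111  0.001] [ 0.633 -0.056  0.079] [ 0.544 -0.083  0.068] ((534.2208862304688, -85.93472290039062), (32.16498565673828, 198.6868896484375), 79.39070129394531)
mat 5199 [ 0.425 -0.427 -0.002] [ 0.684 -0.241  0.011] [ 0.55  -0.333  0.005] ((554.3189697265625, -334.48907470703125), (130.03384399414062, 241.80288696289062), 73.79010772705078)
cassette 3058 [ 0.474  0.286 -0.002] [0.655 0.413 0.029] [0.564 0.356 0.005] ((561.5253295898438, 357.70001220703125), (111.82213592529297, 174.4182586669922), 76.55255889892578)
tub 10221 [ 0.438 -0.163 -0.003] [0.631 0.204 0.075] [0.526 0.032 0.005] ((534.023681640625, 20.172042846679688), (192.00706481933594, 367.353759765625), 0.2865630090236664)
lower_tray 211 [ 0.54  -0.122  0.001] [ 0.589 -0.057  0.023] [ 0.565 -0.073  0.009] ((563.6810302734375, -88.65025329589844), (64.65462493896484, 46.9890022277832), 85.32927703857422)
upper_tray 659 [ 0.473 -0.022  0.002] [0.587 0.043 0.024] [0.555 0.015 0.014] ((530.4033813476562, 9.59174919128418), (114.72599792480469, 64.72402954101562), 1.4455360174179077)
bur_block 78 [ 0.509 -0.065  0.005] [ 0.523 -0.031  0.027] [ 0.515 -0.048  0.016] ((516.4099731445312, -48.2357292175293), (33.51938247680664, 12.072128295898438), 83.78440856933594)
```

The top view shows the tub in the middle (columns 170–325, rows 203–268). The spatula lies over the right-hand tray, running from (283,275) to (297,195). The mat is at (390,230) and the cassette at (107,220). The networks agree on all of these.

```bash
cat >> h.py <<'E'
from scipy.spatial.transform import Rotation as Ro
def go(x,y,z,yaw):
    s=bot.read_state(); R=np.array(s['tcp_rot']); c,n=np.cos(np.radians(yaw)),np.sin(np.radians(yaw))
    T=np.array([[c,n,0],[n,-c,0],[0,0,-1.]])
    print('shift',np.round(R.T@(np.array([x,y,z])-s['position']),4),'rot',np.round(Ro.from_matrix(R.T@T).as_rotvec(degrees=True),2))
E
python3 - <<'E'
from h import *
im,d=viewer.capture("top"); W=cloud("top",d)
k=models.outline_of("top","spatula")[0]['mask']; P=W[k&(W[...,2]>.055)]
print(np.round(np.percentile(P[:,2],[5,50,95]),4))
for lo,hi in((.445,.53),(.55,.63)):
    Q=P[(P[:,0]>lo)&(P[:,0]<hi)]; print(lo,np.polyfit(Q[:,0],Q[:,2],1),np.median(Q,0))
vx,vy,x0,y0=cv2.fitLine(P[:,:2].astype(np.float32),cv2.DIST_HUBER,0,1e-4,1e-4).ravel()
yaw=np.degrees(np.arctan2(vy,vx)); t=(P[:,:2]-[x0,y0])@[vx,vy]; mid=(t.min()+t.max())/2
print('yaw',yaw,'mid',x0+vx*mid,y0+vy*mid,t.max()-t.min())
go(.531,-.080,.15,-11.5)
E
```

```text
[0.0622 0.0712 0.077 ]
0.445 [0.01427421 0.06762141] [ 0.48426866 -0.07296176  0.07485195]
0.55 [-0.00151146  0.06497523] [ 0.59045232 -0.09240205  0.06407925]
yaw -11.296797 mid 0.535179187423159 -0.08223744059940659 0.19909649249603678
shift [ 0.4739 -0.3726  0.0836] rot [-0.   -0.   30.97]
```

```bash
python3 -m jog '[[0.5,0.474,-0.373,0.04,0,0,31],[0.5,0.474,-0.373,0.04,0,0,31],[0.5,0.474,-0.373,0.04,0,0,31],[0.5,0.474,-0.373,0.04,0,0,31],[0.5,0.474,-0.373,0.04,0,0,31],[0.5,0.474,-0.373,0.04,0,0,31],[0.5,0.474,-0.373,0.04,0,0,31],[0.5,0.474,-0.373,0.04,0,0,31],[0.5,0.474,-0.373,0.04,0,0,31],[0.5,0.474,-0.373,0.04,0,0,31],[0.5,0.474,-0.373,0.04,0,0,31],[0.5,0.474,-0.373,0.08,0,0,31],[0.5,0.474,-0.373,0.08,0,0,31],[0.5,0.474,-0.373,0.08,0,0,31],[0.5,0.474,-0.373,0.08,0,0,31],[0.5,0.474,-0.373,0.08,0,0,31]]'; python3 -c "
from h import *
st();go(.531,-.0805,.073,-11.4)"
```

```text
time_s: 3.7
position: [0.5314, -0.0801, 0.1546]
tcp_rot: [[0.98, -0.2, 0.002], [-0.2, -0.98, -0.001], [0.002, 0.0, -1.0]]
force: [-0.7, -0.0, -0.4]
opening: 0.499
grasp_force: 0.0
3.7 [ 0.5314 -0.0801  0.1546] [[0.98, -0.2, 0.002], [-0.2, -0.98, -0.001], [0.002, 0.0, -1.0]] [-0.7 -0.  -0.4] 0.4987979752619608 0.0 [-20.5  29.8  99.2  -0.   50.9  81.1]
shift [-0.0005  0.0005  0.0816] rot [ 0.02 -0.12 -0.16]
```

```bash
python3 -m jog '[[0.5,0,0.0005,0.04,0,0,0],[0.5,0,0.0005,0.065,0,0,0],[0.5,0,0.0005,0.075,0,0,0],[0.5,0,0.0005,0.0815,0,0,0],[0.5,0,0.0005,0.0815,0,0,0],[0,0,0.0005,0.0815,0,0,0],[0,0,0.0005,0.0815,0,0,0],[0,0,0.0005,0.0815,0,0,0],[0,0,0.0005,0.0815,0,0,0],[0,0,0.0005,0.0815,0,0,0],[0,0,0.0005,0.0815,0,0,0]]'
```

```text
time_s: 5.08
position: [0.531, -0.0802, 0.0724]
tcp_rot: [[0.98, -0.2, 0.0], [-0.2, -0.98, -0.0], [0.0, 0.0, -1.0]]
force: [-0.4, -0.7, 4.2]
opening: 0.206
grasp_force: 30.0
```

```bash
python3 -m jog '[[0,0,0,-0.01,0,0,0],[0,0,0,-0.03,0,0,0],[0,0,0,-0.06,0,0,0],[0,0,0,-0.08,0,0,0],[0,0,0,-0.08,0,0,0],[0,0,0,-0.08,0,0,0]]'; python3 -c "
from h import *
st();go(.550,-.333,.08,-16)
im,d=viewer.capture('scene');cv2.imwrite('pics/s1.png',im)"
```

```text
time_s: 5.82
position: [0.5302, -0.0798, 0.1515]
tcp_rot: [[0.98, -0.2, -0.001], [-0.2, -0.98, 0.001], [-0.001, -0.0, -1.0]]
force: [0.1, -0.2, -1.0]
opening: 0.204
grasp_force: 30.0
5.825 [ 0.5302 -0.0798  0.1515] [[0.98, -0.2, -0.001], [-0.2, -0.98, 0.001], [-0.001, -0.0, -1.0]] [ 0.1 -0.2 -1. ] 0.20380466227029623 29.994678497314453 [-20.5  30.1  99.3   0.   50.6  81. ]
shift [0.0702 0.2441 0.0713] rot [-0.01  0.08  4.46]
```

View pics/s1.png

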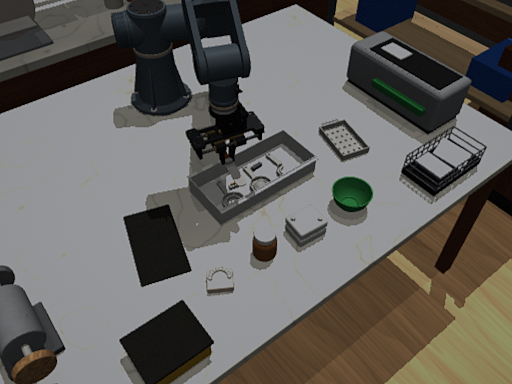

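The scene view shows the spatula in the gripper above the tub at (228,165), with the mat clear at (157,243). I'll carry it over.

```bash
python3 -m jog '[[0,0.02,0.061,-0.01,0,0,1],[0,0.04,0.122,-0.01,0,0,2],[0,0.055,0.19,-0.01,0,0,3],[0,0.07,0.244,0,0,0,4.5],[0,0.07,0.244,0.03,0,0,4.5],[0,0.07,0.244,0.06,0,0,4.5],[0,0.07,0.244,0.07,0,0,4.5],[0,0.07,0.244,0.07,0,0,4.5],[0,0.07,0.244,0.07,0,0,4.5]]'; python3 -c "
from h import *
st();go(.550,-.333,.018,-16)"
```

```text
time_s: 7.0
position: [0.5514, -0.3333, 0.083]
tcp_rot: [[0.961, -0.276, 0.001], [-0.276, -0.961, -0.001], [0.002, 0.001, -1.0]]
force: [0.3, 0.1, -0.8]
opening: 0.205
grasp_force: 30.0
7.0 [ 0.5514 -0.3333  0.083 ] [[0.961, -0.276, 0.001], [-0.276, -0.961, -0.001], [0.002, 0.001, -1.0]] [ 0.3  0.1 -0.8] 0.20466333131037512 29.994772374629974 [-41.1  42.3  85.7   0.   51.8  64.9]
shift [-0.0016  0.      0.065 ] rot [ 0.05 -0.1   0.  ]
```

```bash
python3 -m jog '[[0,-0.001,0,0.03,0,0,0],[0,-0.001,0,0.05,0,0,0],[0,-0.001,0,0.058,0,0,0],[0,-0.001,0,0.062,0,0,0],[0,-0.001,0,0.063,0,0,0],[0,-0.001,0,0.064,0,0,0],[0,-0.001,0,0.065,0,0,0],[0,-0.001,0,0.065,0,0,0]]'
```

```text
time_s: 8.0
position: [0.5498, -0.3329, 0.0173]
tcp_rot: [[0.961, -0.276, 0.0], [-0.276, -0.961, -0.0], [0.0, 0.0, -1.0]]
force: [0.0, 1.0, -0.2]
opening: 0.203
grasp_force: 30.0
```

Not yet touching; I'll lower it 0.5 mm at a time.

```bash
python3 -m jog '[[0,0,0,0.0005,0,0,0],[0,0,0,0.001,0,0,0],[0,0,0,0.001,0,0,0],[0,0,0,0.001,0,0,0]]'
```

```text
time_s: 8.5
position: [0.5497, -0.3329, 0.0165]
tcp_rot: [[0.961, -0.276, 0.0], [-0.276, -0.961, -0.0], [0.0, 0.0, -1.0]]
force: [-0.7, 0.6, 3.5]
opening: 0.202
grasp_force: 30.0
```

```bash
python3 -m jog '[[0.3,0,0,0,0,0,0],[0.4,0,0,0,0,0,0],[0.4,0,0,0,0,0,0],[0.4,0,0,0,0,0,0],[0.4,0,0,-0.02,0,0,0],[0.4,0,0,-0.06,0,0,0],[0.4,0,0,-0.12,0,0,0],[0.4,-0.05,0.06,-0.16,0,0,0],[0.4,-0.1,0.12,-0.16,0,0,0],[0.4,-0.1,0.12,-0.16,0,0,0],[0.4,-0.1,0.12,-0.16,0,0,0],[0.4,-0.1,0.12,-0.16,0,0,0]]'; cat > m.py <<'E'
from h import *
st()
for c in ("top","scene"):
    im,d=viewer.capture(c); np.save(f'{c}1.npy',d); cv2.imwrite(f'pics/{c}1.png',im); W=cloud(c,d)
    for t in ["lower_tray","bur_block","cassette","spatula","spatula_butt","spatula_tip","tub"]:
        print(c,t,[(round(r['p'],2),np.round(r['xyz'],3).tolist()) for r in models.tip_of(c,t)[:2]])
        r=models.outline_of(c,t)
        if r and t[-4:] not in("butt","_tip"):
            P=W[r[0]['mask']]; P=P[~np.isnan(P[:,0])]
            print('   ',len(P),np.round(np.percentile(P,[2,98],axis=0),4).tolist(),cv2.minAreaRect(P[:,:2].astype(np.float32)*1000))
            np.save(f'{c}_{t}.npy',P)
im=cv2.imread('pics/top1.png'); cv2.imwrite('pics/crop1.png',np.hstack([cv2.resize(im[160:290,150:440],None,fx=2.0,fy=2.0,interpolation=2),cv2.resize(im[170:270,70:145],(200,260),interpolation=2)]))
E
python3 m.py
```

```text
time_s: 10.0
position: [0.4208, -0.4204, 0.177]
tcp_rot: [[0.961, -0.277, 0.001], [-0.277, -0.961, -0.001], [0.001, 0.0, -1.0]]
force: [-1.1, 0.7, -0.4]
opening: 0.397
grasp_force: 0.0
10.0 [ 0.4208 -0.4204  0.177 ] [[0.961, -0.277, 0.001], [-0.277, -0.961, -0.001], [0.001, 0.0, -1.0]] [-1.1  0.7 -0.4] 0.39749617995137937 0.0 [-55.7  31.8  89.8   0.   58.4  50.3]
top lower_tray [(0.8, [0.536, -0.084, 0.0])]
    528 [[0.481, -0.1237, 0.0021], [0.5875, -0.0591, 0.0212]] ((532.8043823242188, -89.97430419921875), (70.99592590332031, 114.09813690185547), 86.51245880126953)
top bur_block [(0.65, [0.526, 0.014, -0.001]), (0.54, [0.513, -0.048, 0.002])]
    77 [[0.509, -0.0646, 0.0096], [0.5225, -0.0315, 0.0259]] ((516.2316284179688, -48.24687194824219), (34.154903411865234, 11.631011962890625), 83.75794219970703)
top cassette [(0.63, [0.566, 0.355, 0.001]), (0.59, [0.536, 0.016, 0.005])]
    2961 [[0.4912, 0.2919, 0.0007], [0.6418, 0.4067, 0.0264]] ((562.3294677734375, 356.59552001953125), (113.84793090820312, 163.38931274414062), 77.34312438964844)
top spatula [(0.77, [0.55, -0.335, 0.004]
[... 986 characters left out ...]
825, 0.2867, -0.0027], [0.6443, 0.4059, 0.0239]] ((553.7708129882812, 359.1409912109375), (122.2476577758789, 188.70077514648438), 77.1332015991211)
scene spatula [(0.66, [0.551, -0.334, 0.004])]
    526 [[0.467, -0.3697, 0.003], [0.6463, -0.3106, 0.0209]] ((555.0879516601562, -337.7392883300781), (26.79117202758789, 199.306884765625), 73.70829010009766)
scene spatula_butt [(0.64, [0.461, -0.305, 0.003])]
scene spatula_tip [(0.68, [0.653, -0.363, 0.009]), (0.66, [0.553, -0.336, -0.002])]
scene tub [(0.73, [0.526, 0.017, -0.0])]
    5820 [[0.4429, -0.1662, -0.0017], [0.6133, 0.1852, 0.0607]] ((500.86102294921875, 34.64479064941406), (235.25498962402344, 409.1673278808594), 0.9394764304161072)
```

View pics/crop1.png

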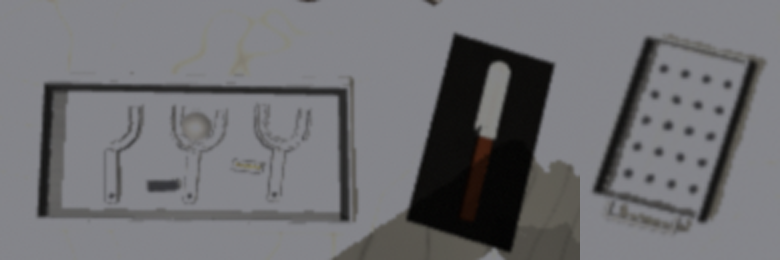

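The spatula lies flat and wholly on the mat (crop 470–505, 65–220). The target is the open U at crop (283,150), with its handle running down to (273,200) and the bur block at (248,166). Next I'll fit the handle and the cassette walls.

```bash
cat > f.py <<'E'
from h import *
from scipy.optimize import least_squares
for c in("top","scene"):
    P=np.load(f'{c}_lower_tray.npy'); H=P[(P[:,0]<.525)&(P[:,2]>.009)]
    vx,vy,x0,y0=cv2.fitLine(H[:,:2].astype(np.float32),cv2.DIST_HUBER,0,1e-4,1e-4).ravel()
    print(c,'handle n',len(H),'yaw',np.degrees(np.arctan(vy/vx)),'y@.49',y0+(0.49-x0)*vy/vx,'y@.537',y0+(.537-x0)*vy/vx,'xmin',np.sort(H[:,0])[:4], 'xmax all',np.sort(P[:,0])[-4:])
    U=P[P[:,0]>.56]; print('  U y range',np.percentile(U[:,1],[3,97]),'mean x',U[:,0].mean())
    C=np.load(f'{c}_cassette.npy'); K=C[C[:,2]>.018]
    def res(p):
        q=K[:,:2]-p[:2]; a=p[2]; x=q@[np.cos(a),np.sin(a)]; y=q@[-np.sin(a),np.cos(a)]
        dx,dy=abs(x)-.0745,abs(y)-.0475
        return np.where((dx<0)&(dy<0),np.maximum(dx,dy),np.hypot(np.maximum(dx,0),np.maximum(dy,0)))
    for a in(-.23,-.3,-.18):
        s=least_squares(res,[.568,.354,a],loss='soft_l1',f_scale=.003); print('  cass',len(K),np.round(s.x[:2],4),np.degrees(s.x[2]),s.cost)
    F=C[(C[:,2]<.008)]; print('  floor',cv2.minAreaRect(F[:,:2].astype(np.float32)*1000),np.median(F,0))
E
python3 f.py
```

```text
top handle n 128 yaw -7.0722256 y@.49 -0.080726855 y@.537 -0.08655787 xmin [0.47644135 0.47644744 0.47648734 0.47649815] xmax all [0.58923778 0.59078589 0.59125045 0.5913263 ]
  U y range [-0.12588617 -0.05742295] mean x 0.5741215988792145
  cass 416 [0.5664 0.3497] -13.179462926221493 0.0004612391263632636
  cass 416 [0.5664 0.3497] -13.17946670929026 0.0004612391263616972
  cass 416 [0.5664 0.3497] -13.17946676279089 0.0004612391263616996
  floor ((564.093994140625, 356.3531799316406), (113.5376968383789, 155.30157470703125), 76.83206176757812) [0.56661108 0.35367866 0.00410398]
scene handle n 68 yaw -7.2632866 y@.49 -0.08564057 y@.537 -0.0916308 xmin [0.4740042  0.47638806 0.47793992 0.47795733] xmax all [0.56727163 0.56755231 0.5691148  0.5692243 ]
  U y range [-0.12490422 -0.0614335 ] mean x 0.5640911421548788
  cass 218 [0.5648 0.3466] -13.086372595607443 0.0005501917835134385
  cass 218 [0.5648 0.3466] -13.086365799492956 0.0005501917835146837
  cass 218 [0.5648 0.3466] -13.086372073269562 0.0005501917835134364
  floor ((552.0906372070312, 359.6895751953125), (121.71585083007812, 185.36183166503906), 77.58602142333984) [0.55979953 0.35510763 0.00184709]
```

```bash
python3 - <<'E'
from h import *
k=viewer.camera_info("top"); M=np.linalg.inv(np.array(k['world_to_cam']))
def ray(u,v,z):
    d=M[:3,:3]@[(u-k['cx'])/k['fx'],(v-k['cy'])/k['fy'],1]; return M[:3,3]+d*(z-M[2,3])/d[2]
print('cam',M[:3,3])
im=cv2.imread('pics/top1.png'); g=cv2.cvtColor(im,6)[175:262,72:142].astype(np.float32)
cv2.imwrite('pics/cass.png',cv2.resize(g,None,fx=6.5,fy=6.5,interpolation=cv2.INTER_CUBIC))
b=cv2.GaussianBlur(g,(0,0),2.5)-cv2.GaussianBlur(g,(0,0),.7)
W=cloud("top",np.load('top1.npy'))
mx=(b==cv2.dilate(b,np.ones((5,5))))&(b>4)
pts=[]
for v,u in np.argwhere(mx):
    p=ray(u+72,v+175,.003); a=np.radians(-13.2); q=p[:2]-[.567,.352]
    loc=(q@[np.cos(a),np.sin(a)],q@[-np.sin(a),np.cos(a)])
    if abs(loc[0])<.07 and abs(loc[1])<.043: pts.append(loc); 
pts=np.array(pts); print(len(pts)); print(np.round(pts[np.lexsort((pts[:,1],np.round(pts[:,0]/.02)))]*1000,1).tolist())
go(.493,-.0825,.09,-6.8)
E
```

```text
cam [0.46281956 0.01004538 0.9177234 ]
20
[[-48.8, -30.7], [-48.9, -11.0], [-48.9, 8.7], [-49.0, 28.4], [-24.4, -30.2], [-24.5, -10.5], [-24.6, 9.3], [-24.7, 29.1], [0.1, -29.8], [0.1, -9.9], [0.6, 7.6], [-0.1, 29.8], [25.5, -31.7], [25.5, -11.7], [25.4, 8.2], [25.3, 28.2], [50.6, -31.2], [50.5, -11.2], [50.5, 8.9], [50.4, 28.9]]
shift [-0.0236 -0.345   0.086 ] rot [-0.    0.   -9.23][ WARN:0@0.517] global loadsave.cpp:1063 imwrite_ Unsupported depth image for selected encoder is fallbacked to CV_8U.
```

View pics/cass.png

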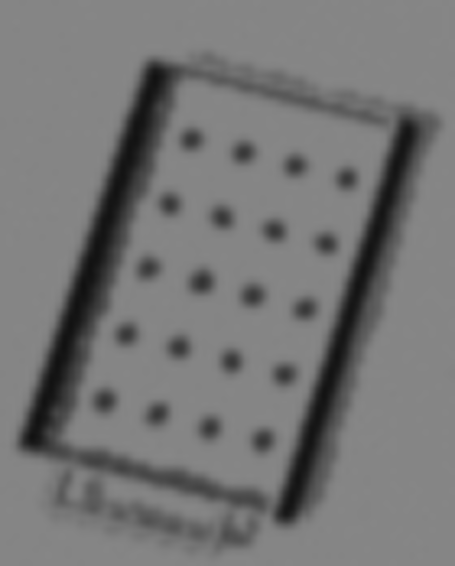

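The picture shows the cassette with its 4×5 hole grid, symmetric about (225,290). That puts the cassette centre at (0.567, 0.351) with yaw -13.2°. Now for the tray.

```bash
python3 -m jog '[[0.3,-0.004,-0.06,0.01,0,0,-2],[0.3,-0.008,-0.12,0.02,0,0,-4],[0.3,-0.012,-0.18,0.03,0,0,-6],[0.3,-0.016,-0.24,0.04,0,0,-8],[0.3,-0.0235,-0.3,0.04,0,0,-9.2],[0.3,-0.0235,-0.345,0.05,0,0,-9.2],[0.3,-0.0235,-0.345,0.08,0,0,-9.2],[0.3,-0.0235,-0.345,0.086,0,0,-9.2],[0.3,-0.0235,-0.345,0.086,0,0,-9.2],[0.3,-0.0235,-0.345,0.086,0,0,-9.2]]'; python3 -c "
from h import *
st();go(.493,-.0825,.017,-6.8)"
```

```text
time_s: 12.75
position: [0.4937, -0.0834, 0.0908]
tcp_rot: [[0.993, -0.12, 0.002], [-0.12, -0.993, -0.001], [0.002, 0.0, -1.0]]
force: [0.5, -0.8, 0.4]
opening: 0.3
grasp_force: 0.0
12.75 [ 0.4937 -0.0834  0.0908] [[0.993, -0.12, 0.002], [-0.12, -0.993, -0.001], [0.002, 0.0, -1.0]] [ 0.5 -0.8  0.4] 0.30015915629321005 0.0 [-22.4  34.1 106.9   0.   39.   74.5]
shift [-0.0009 -0.0009  0.0738] rot [ 0.02 -0.09 -0.11]
```

```bash
python3 -m jog '[[0.3,-0.001,-0.001,0.03,0,0,0],[0.3,-0.001,-0.001,0.05,0,0,0],[0.3,-0.001,-0.001,0.06,0,0,0],[0.3,-0.001,-0.001,0.066,0,0,0],[0.3,-0.001,-0.001,0.07,0,0,0],[0.3,-0.001,-0.001,0.073,0,0,0],[0.3,-0.001,-0.001,0.073,0,0,0],[0.3,-0.001,-0.001,0.073,0,0,0]]'
```

```text
time_s: 13.75
position: [0.4924, -0.0814, 0.0173]
tcp_rot: [[0.993, -0.119, 0.0], [-0.119, -0.993, -0.0], [0.0, 0.0, -1.0]]
force: [0.9, 0.5, 0.5]
opening: 0.303
grasp_force: 0.0
```

```bash
python3 -m jog '[[0.2,0,0,0,0,0,0],[0.15,0,0,0,0,0,0],[0,0,0,0,0,0,0],[0,0,0,0,0,0,0],[0,0,0,0,0,0,0],[0,0,0,0,0,0,0],[0,0,0,0,0,0,0]]'
```

```text
time_s: 14.62
position: [0.4923, -0.0814, 0.0171]
tcp_rot: [[0.993, -0.119, 0.0], [-0.119, -0.993, -0.0], [0.0, 0.0, -1.0]]
force: [-0.9, 0.7, 2.3]
opening: 0.157
grasp_force: 30.0
```

```bash
python3 -m jog '[[0,0,0,-0.005,0,0,0],[0,0,0,-0.015,0,0,0],[0,0,0,-0.035,0,0,0],[0,0,0,-0.06,0,0,0],[0,0,0,-0.09,0,0,0],[0,0,0,-0.12,0,0,0],[0,0,0,-0.12,0,0,0],[0,0,0,-0.12,0,0,0]]'; cat > t.py <<'E'
from h import *
import sys
s=st(); R=np.array(s['tcp_rot'])
for c in("top","scene"):
    im,d=viewer.capture(c); cv2.imwrite(f'pics/{c}_{sys.argv[1]}.png',im); W=cloud(c,d)
    print(c,[(round(r['p'],2),np.round((np.array(r['xyz'])-s['position'])@R,4)) for r in models.tip_of(c,"lower_tray")[:2]])
    for r in models.outline_of(c,"lower_tray")[:1]:
        P=W[r['mask']]; P=P[~np.isnan(P[:,0])]; L=(P-s['position'])@R
        L=L[(abs(L[:,2])<.04)]
        print(len(L),'L 2/98%',np.round(np.percentile(L,[2,98],axis=0),4).tolist(),'xmax',np.round(np.sort(L[:,0])[-4:],4))
        for lo,hi in((.03,.05),(.05,.07),(.07,.1)):
            Q=L[(L[:,0]>lo)&(L[:,0]<hi)]
            if len(Q)>5: print('   ',lo,len(Q),np.round(np.percentile(Q,[3,50,97],axis=0),4).tolist())
E
python3 t.py lift
```

```text
time_s: 15.62
position: [0.4916, -0.0812, 0.1368]
tcp_rot: [[0.993, -0.119, -0.001], [-0.119, -0.993, 0.0], [-0.001, -0.0, -1.0]]
force: [-0.4, 0.2, -1.6]
opening: 0.158
grasp_force: 30.0
15.625 [ 0.4916 -0.0812  0.1368] [[0.993, -0.119, -0.001], [-0.119, -0.993, 0.0], [-0.001, -0.0, -1.0]] [-0.4  0.2 -1.6] 0.15818846486462 29.960225522518158 [-22.2  29.2 105.3  -0.   45.5  74.6]
top []
scene [(0.81, array([0.0454, 0.0004, 0.0182])), (0.73, array([0.2892, 0.1575, 0.1341]))]
309 L 2/98% [[0.0111, -0.0287, -0.0018], [0.0953, 0.0347, 0.0161]] xmax [0.0956 0.0968 0.0972 0.0975]
    0.03 70 [[0.0321, -0.0144, -0.0008], [0.0453, 0.0037, 0.0063], [0.0496, 0.0196, 0.0154]]
    0.05 104 [[0.0507, -0.0269, -0.0016], [0.0582, -0.0078, 0.0085], [0.0684, 0.03, 0.0162]]
    0.07 105 [[0.0711, -0.0289, -0.0007], [0.0841, -0.0156, 0.0092], [0.0956, 0.0351, 0.0157]]
```

View pics/scene_lift.png

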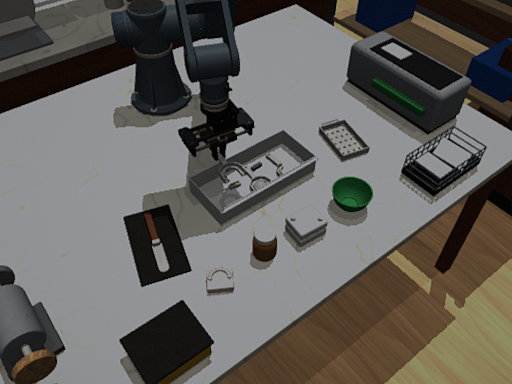

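The tray is held level in the gripper at about (225,175), above the tub. The bystanders have not moved. I'll carry it to the cassette.

```bash
python3 -c "
from h import *
go(.528,.360,.06,-13.2)"
```

```text
shift [-0.0164 -0.4424  0.0765] rot [-0.02  0.1   6.36]
```

```bash
python3 -m jog '[[0,-0.001,-0.03,-0.01,0,0,0],[0,-0.003,-0.08,-0.01,0,0,1],[0,-0.005,-0.13,-0.01,0,0,2],[0,-0.007,-0.18,-0.01,0,0,3],[0,-0.009,-0.23,-0.01,0,0,4],[0,-0.011,-0.28,-0.01,0,0,5],[0,-0.013,-0.33,-0.01,0,0,6],[0,-0.015,-0.38,-0.01,0,0,6.4],[0,-0.0165,-0.42,0,0,0,6.4],[0,-0.0165,-0.442,0.02,0,0,6.4],[0,-0.0165,-0.442,0.05,0,0,6.4],[0,-0.0165,-0.442,0.07,0,0,6.4],[0,-0.0165,-0.442,0.076,0,0,6.4],[0,-0.0165,-0.442,0.076,0,0,6.4],[0,-0.0165,-0.442,0.076,0,0,6.4]]'; python3 t.py over; python3 -c "
from h import *
go(.528,.360,.018,-13.2)
im=cv2.imread('pics/top_over.png');cv2.imwrite('pics/co.png',cv2.resize(im[160:280,50:170],None,fx=4.5,fy=4.5,interpolation=2))"
```

```text
time_s: 17.8
position: [0.5293, 0.3595, 0.0621]
tcp_rot: [[0.973, -0.229, 0.002], [-0.229, -0.973, 0.001], [0.002, -0.001, -1.0]]
force: [0.1, 0.1, -1.2]
opening: 0.155
grasp_force: 30.0
17.8 [0.5293 0.3595 0.0621] [[0.973, -0.229, 0.002], [-0.229, -0.973, 0.001], [0.002, -0.001, -1.0]] [ 0.1  0.1 -1.2] 0.15505138979491995 29.96003955602646 [ 24.2  43.8  86.9   0.   49.2 127.5]
top [(0.69, array([ 0.0463, -0.0023,  0.0148]))]
405 L 2/98% [[0.0444, -0.0315, -0.0043], [0.0948, 0.0332, 0.0129]] xmax [0.0956 0.0961 0.0962 0.0964]
    0.03 42 [[0.0424, -0.0136, -0.0037], [0.0471, 0.0024, 0.0011], [0.0497, 0.0181, 0.0123]]
    0.05 188 [[0.0506, -0.0283, -0.0041], [0.0588, -0.0014, 0.0073], [0.069, 0.0301, 0.0125]]
    0.07 175 [[0.0708, -0.0319, -0.0034], [0.0823, -0.0187, 0.0064], [0.0955, 0.0332, 0.0129]]
scene [(0.56, array([0.0458, 0.0012, 0.0129]))]
259 L 2/98% [[0.0093, -0.0294, -0.0023], [0.0964, 0.0374, 0.0159]] xmax [0.0976 0.0981 0.0982 0.0991]
    0.03 52 [[0.0315, -0.0159, -0.002], [0.0453, 0.0038, 0.0048], [0.0494, 0.0185, 0.0142]]
    0.05 79 [[0.0518, -0.028, -0.0013], [0.0599, -0.0067, 0.0085], [0.0684, 0.0341, 0.0146]]
    0.07 94 [[0.0709, -0.0297, -0.0018], [0.0844, -0.0146, 0.0082], [0.0977, 0.0377, 0.0163]]
shift [-0.0008 -0.0003  0.0436] rot [-0.04 -0.04 -0.04]
```

View pics/co.png

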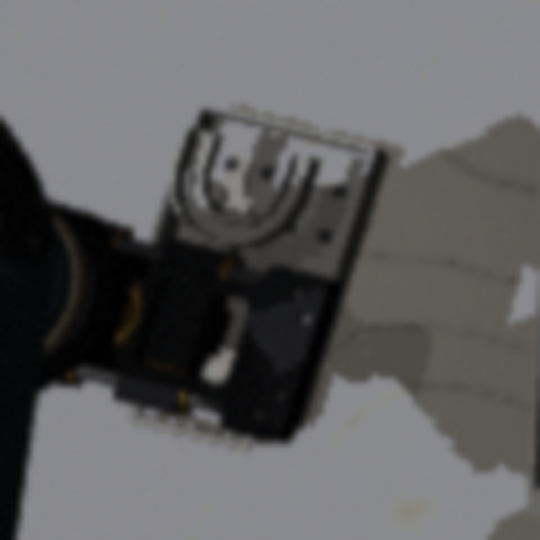

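The view shows the U over the upper half of the cassette, offset to the left by parallax because it is raised. The measured tray offset in the gripper matches the estimate. Lowering now.

```bash
python3 -m jog '[[0,-0.001,0,0.015,0,0,0],[0,-0.001,0,0.028,0,0,0],[0,-0.001,0,0.036,0,0,0],[0,-0.001,0,0.04,0,0,0],[0,-0.001,0,0.042,0,0,0],[0,-0.001,0,0.043,0,0,0],[0,-0.001,0,0.0435,0,0,0],[0,-0.001,0,0.0435,0,0,0],[0,-0.001,0,0.0435,0,0,0]]'
```

```text
time_s: 19.23
position: [0.5276, 0.3597, 0.0178]
tcp_rot: [[0.973, -0.229, 0.0], [-0.229, -0.973, 0.0], [0.0, -0.0, -1.0]]
force: [0.3, 0.3, -0.9]
opening: 0.154
grasp_force: 30.0
```

```bash
python3 -m jog '[[0,0,0,0.0004,0,0,0],[0,0,0,0.0008,0,0,0],[0,0,0,0.001,0,0,0],[0,0,0,0.001,0,0,0],[0,0,0,0.001,0,0,0]]'
```

```text
time_s: 19.85
position: [0.5275, 0.3597, 0.0171]
tcp_rot: [[0.973, -0.229, 0.0], [-0.229, -0.973, 0.0], [0.0, -0.0, -1.0]]
force: [-1.8, -0.9, 5.6]
opening: 0.154
grasp_force: 30.0
```

Contact at about 6 N. Release, rise and move clear.

```bash
python3 -m jog '[[0.2,0,0,0,0,0,0],[0.3,0,0,0,0,0,0],[0.3,0,0,0,0,0,0],[0.3,0,0,0,0,0,0],[0.3,0,0,-0.015,0,0,0],[0.3,0,0,-0.04,0,0,0],[0.3,0,0,-0.09,0,0,0],[0.3,0,0,-0.14,0,0,0],[0.3,-0.06,-0.01,-0.16,0,0,0],[0.3,-0.12,-0.02,-0.16,0,0,0],[0.3,-0.15,-0.03,-0.16,0,0,0],[0.3,-0.15,-0.03,-0.16,0,0,0],[0.3,-0.15,-0.03,-0.16,0,0,0],[0.3,-0.15,-0.03,-0.16,0,0,0]]'; python3 - <<'E'
from h import *
a=np.radians(-13.2); c0=np.array([.5674,.3509])
for c in("top","scene"):
    im,d=viewer.capture(c); W=cloud(c,d); cv2.imwrite(f'pics/{c}_end.png',im)
    loc=lambda q:np.stack([(q-c0)@[np.cos(a),np.sin(a)],(q-c0)@[-np.sin(a),np.cos(a)]],-1)
    print(c,[(round(r['p'],2),loc(np.array(r['xyz'])[:2])) for r in models.tip_of(c,'lower_tray')[:1]])
    for t in('upper_tray','half_tray','bur_block','gauge_block','spatula'): print(t,[np.round(r['xyz'],3).tolist() for r in models.tip_of(c,t)[:2]])
    P=W[models.outline_of(c,'lower_tray')[0]['mask']]; P=P[P[:,2]>.009]; L=loc(P[:,:2]); print(np.round(np.percentile(L,[1,99],axis=0),4).tolist(), np.round(np.percentile(P[:,2],[5,95]),4))
im=cv2.imread('pics/top_end.png');cv2.imwrite('pics/end.png',np.hstack([cv2.resize(im[165:275,60:150],(440,540),interpolation=2),cv2.resize(im[190:280,160:220],(360,540),interpolation=2)]) if 0 else np.vstack([cv2.resize(im[165:285,60:440],(798,252),interpolation=2),cv2.resize(im[175:265,60:290],(798,312),interpolation=2)]))
E
```

```text
time_s: 21.6
position: [0.3897, 0.4228, 0.1768]
tcp_rot: [[0.973, -0.23, 0.001], [-0.23, -0.973, 0.0], [0.001, -0.001, -1.0]]
force: [0.2, -0.7, 0.3]
opening: 0.298
grasp_force: 0.0
top [(0.98, array([0.00469   , 0.00058646]))]
upper_tray [[0.535, 0.018, 0.002]]
half_tray [[0.534, 0.113, 0.0]]
bur_block [[0.513, -0.046, 0.004]]
gauge_block [[0.492, 0.051, 0.002], [0.754, -0.124, -0.002]]
spatula [[0.553, -0.335, 0.004], [0.533, 0.016, 0.004]]
[[-0.0536, -0.0335], [0.0548, 0.0316]] [0.01  0.021]
scene [(0.78, array([0.00672248, 0.00024146]))]
upper_tray [[0.55, -0.332, -0.001], [0.534, 0.011, 0.005]]
half_tray [[0.529, 0.111, 0.004], [0.49, 0.052, 0.003]]
bur_block [[0.515, -0.048, 0.0]]
gauge_block [[0.489, 0.049, 0.003]]
spatula [[0.556, -0.333, 0.006], [0.75, -0.123, 0.002]]
[[-0.0551, -0.0479], [0.0554, 0.0298]] [0.0098 0.0193]
```

View pics/end.png

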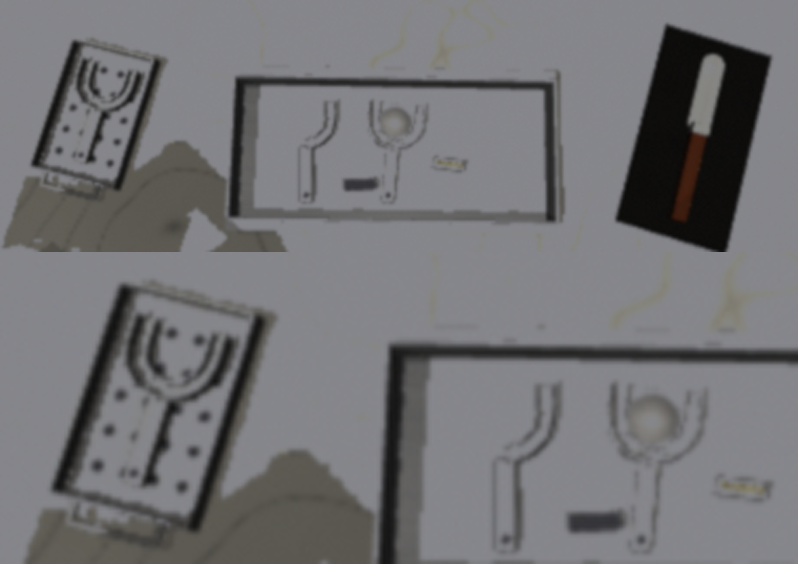

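The tray lies flat and centred in the cassette (lower panel, around (165,400)). The spatula is on the mat and the other trays and blocks have not moved.

```bash
python3 -c "
from rig import workorder
print(workorder.hand_in())"
```

```text
the job is handed in; nothing more can be done
None
```

The job is handed in: the spatula lies flat and wholly on the mat, the lower tray lies flat, right way up and within about 1–2 mm of the cassette's middle, and the other trays and blocks in the tub have not moved (about 22 s used).

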